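# Lift the hot chocolate muffin out of its tin with tongs and hold it over the plate

### The arm

A 7-joint arm with a two-finger parallel gripper is mounted at the origin on a cart in front of the work surface, level with it; the furniture and walls round the work are solid. World frame = base frame: x ahead of the robot, y to its left, z up, the work surface at z = 0. Lengths are in m, angles in rad, forces in N, time in s.
With the tool pointing down it reaches from about 0.4 to 0.85 m from the base axis. Payload 10.4 kg.
Tool frame: the origin (TCP) lies midway between the tips of the shut fingers; the grasp point (between the pads) lies 19 mm behind it; z points along the fingers, y is the line along which they close (so a half turn about z gives the same grasp; the last joint's range is limited). The gripper opens to 87 mm and grips with 3 to 60 N. Pads are 19 mm wide; open, the fingers measure 117 mm over their backs; the gripper's body (75 mm by 190 mm) begins 51 mm behind the grasp point.
Start: joints at [-1.13, 0.332, -0.065, 1.46, 0.022, 1.35, -0.088], TCP at [0.28, 0.559, 0.223] pointing down, gripper open.
Joint ranges: [-2.6, 2.6], [-0.5, 2.12], [-1.47, 1.34], [0.16, 2.42], [-1.27, 4.41], [0.06, 2.06], [-2.6, 2.6]. Speed limits (rad/s): [2.22, 2.22, 2.79, 2.79, 3.14, 3.14, 3.14].

### API

Orientations are given as a unit quaternion [x, y, z, w].
In Python, from bench import r gives the robot as it stands.
- The arm moves only by the tool carry_out, never from a script. Its argument "steps" is a list that holds one entry, the list of rows, each a list of 6 numbers: the shift along the tool's x, y, z in cm, then the turn, a rotation vector about the tool's x, y, z in rad. In form: [[[dx, dy, dz, wx, wy, wz], ...]]. A call has 1 to 20 rows; each row is the pose to reach, as a shift and turn from the pose commanded when the call began, along the tool's axes at that moment; what a row does not reach only later rows make up. A row lasts 1/12 s, in which the tool goes at most 41.7 mm and 7.16 degrees, less where a joint would pass 70% of its speed; a pose out of reach is approached as far as the arm can. A call with a gripper value outside its range is refused whole. "hand" is the closure, from -1 (fully open) to 1 (shut), set as the call begins (left out, the last holds). The fingers move at their own pace and stop on an object; "squeeze" is the grip in N (left out, the last holds). Time passes only in rows, so rows that repeat a pose let the fingers close. It gives the time, the measured TCP pose, the force, the opening and the grip force at its end, in the units of the state.
- r.read_state(): the state, without advancing time (a new reading comes with each control period).
- r.camera(name): name is "scene" or "top"; returns the picture (400x640x3 uint8, red, green, blue); there is no depth.
- r.camera_params(name): a dict with "fx", "fy", "cx", "cy" (pixels), "view" (4x4, takes a point from world to camera coordinates). Camera axes: x right, y up, looking along -z (the intrinsics and any distortion apply to the point x, -y, -z); pixel columns grow to the right and rows downward; lengths in m; the calibration is good to about 2 mm. A picture is of the moment at which its call begins. camera_params takes no time and is no camera call.
- r.close_job(): hands the job in; it is judged then, once.
The state is a dict: "time": time; "joint_positions": joint angles; "joint_vel": joint speeds; "joint_torque": joint torques, N m; "ee_pos": TCP position; "eef_rot": TCP orientation; "ft_force": force on the tool from outside, world axes, zero at the start; "torque": the same for the moment, N m; "width": finger opening in m; "grip_force": force on a finger pad.
Only numpy, scipy, OpenCV 4.12 (cv2) and the standard library are available. Lean on these libraries where they do the work, as an engineer would, in place of code of your own. Each camera call takes 0.05 s, during which the arm holds its last target. There are 200 camera calls.

### The job

These muffins are straight out of the oven, so use the kitchen tongs: pick them up by their two red finger grips, close them on the dark chocolate muffin and lift it out of its cup in the tin. Finish while holding it in the tongs, still and upright, about 10 cm above the white plate with the whole muffin over the plate; do not put it down, I will dust it with sugar there. Do not touch any muffin with the gripper itself, and leave the other muffins, the egg timer and the honey jar where they are.

Things in the scene. Friction and masses are not known exactly. Their poses are not given: they have to be found in the camera images.
- tongs: Sprung kitchen tongs, 245 mm long, 0.11 kg, steel with red grips and tips, lying on edge on the worktop in front of the tin. Origin: on the hinge pin at the rear end, level with the tongs' underside; x runs along the middle line to the tips, y to the left arm, z up. Both arms swing level about the pin; a spring opens them, squeezing the grips together along y closes the tips.
- tongs_grip (a point): Point midway between the two red finger grips, 100 mm ahead of the pin, 14.5 mm above the underside. Grips: flat pads on the arms' outsides, 56 mm long in x, 0 to 29 mm above the underside; 54 mm over both when open, 40 mm (pads then parallel) when the tips are on a muffin. It takes 5 N to start closing them, 7 N to reach a muffin; each further N presses about 0.44 N on it.
- tongs_bite (a point): Middle of the bite between the cupped red tips, 228 mm ahead of the pin (128 mm ahead of the grips), 13 mm above the underside. Tips are 30 mm long in x, 26 mm high (0 to 26 mm above the underside). Inside gap when open 92 mm (84 mm at the tips' ends; 100 mm over the outsides), 60 mm on a muffin: 1 mm at the grips is 2.3 mm at the tips. Stays midway between the fingers that squeeze the grips.
- tongs_left: The tongs' left arm (towards the tongs' +y). Origin on the hinge pin like the tongs'; its axes agree with the tongs' when sprung open.
- tongs_right: The tongs' right arm (towards the tongs' -y). Origin on the hinge pin like the tongs'; its axes agree with the tongs' when sprung open.
- choc_muffin: The only dark brown muffin, in one of the three cups of the tin's front row (nearest the robot). 68 mm tall, 0.05 to 0.1 kg. Origin: centre of its underside, z up. Below a paper case 41 to 50 mm across, loose in the cup; above it a round crown 58 mm across, sides upright from 37 to 54 mm above the origin (7 to 24 mm above the tin's deck), domed above.
- plate: White round side plate, 170 mm across, 18 mm high at its rim, on the worktop to the left of the tin; fixed. Origin: centre of its underside, z up.
- muffin_tin: Grey six-cup muffin tin, 194 mm (x) by 284 mm (y, 316 mm with its end tabs), deck 32 mm high; fixed. Origin: centre of its underside, z up; its -x side faces the robot. Cups 58 mm wide; centres at x = -45 mm (front row) and +45 mm (back), y = -90, 0, +90 mm; floors 2 mm up. All front cups and two back cups are full; 32 mm between crowns.
- plain_muffin_1: Golden muffin with berry specks, the same shape and size as the chocolate one; a bystander that stays in its cup of the tin. Origin: centre of its underside, z up.
- plain_muffin_2: Golden muffin with berry specks, the same shape and size as the chocolate one; a bystander that stays in its cup of the tin. Origin: centre of its underside, z up.
- plain_muffin_3: Golden muffin with berry specks, the same shape and size as the chocolate one; a bystander that stays in its cup of the tin. Origin: centre of its underside, z up.
- plain_muffin_4: Golden muffin with berry specks, the same shape and size as the chocolate one; a bystander that stays in its cup of the tin. Origin: centre of its underside, z up.
- egg_timer: Round wind-up egg timer, green over white, 59 mm across and 52 mm high, loose, standing behind the plate; a bystander. Origin: centre of its underside.
- honey_jar: Honey jar with a white lid, 69 mm across and 99 mm high, loose, standing behind the plate; a bystander. Origin: centre of its underside.
There are look-alikes about, which are no part of the job. Leave any turquoise look-alike of the choc_muffin alone.

How it is judged:
By the outcome, as a careful person would: the job done as asked, in the order asked, and still so for the second after the job is handed in, while the arm keeps its last pose, push and grip.
It also fails if it takes over 51 s, if anything falls off the work surface, if the arm or the gripper's body presses on something with over 40 N, if the wrist force passes 120 N, or if a joint passes its speed limit or range.

## Working session

There is one attempt and no reset: what is moved stays moved. The work goes in short steps, Python scripts to look and compute and a tool call to move; the robot and the scene stay as the last step left them, time stands still between calls to the robot, and variables do not carry over. Pictures are saved under pics/ and viewed, at most 10 in all, crops included, and the job is handed in when it is done.

Besides the shell and the picture viewer there is one more tool, called after ">>>" by a JSON object that holds its "fn" and its "kwargs", one argument or row to a line. carry_out: Moves the arm, as the interface text tells. Its arguments: {"type":"object","properties":{"steps":{"type":"array","items":{"type":"array","items":{"type":"array","items":{"type":"number"}}}},"hand":{"type":"number"},"squeeze":{"type":"number"}},"required":["steps"]}

```bash
mkdir -p pics; ls; python3 - <<'E'
from bench import r
import cv2
for n in("scene","top"):
    cv2.imwrite(f"pics/{n}0.png",r.camera(n)[:,:,::-1])
    p=r.camera_params(n);print(n,{k:(v if k!='view' else [list(map(lambda a:round(float(a),4),q)) for q in v]) for k,v in p.items()})
s=r.read_state();print(s)
E
```

```text
pics
scene {'fx': 431.270795986369, 'fy': 431.270795986369, 'cx': 317.04856757599873, 'cy': 207.73738717833962, 'view': [[0.7725, -0.635, -0.0061, -0.4813], [0.3943, 0.4722, 0.7884, -0.2462], [-0.4977, -0.6114, 0.6152, -0.84], [0.0, 0.0, 0.0, 1.0]]}
top {'fx': 381.92144027399655, 'fy': 381.92144027399655, 'cx': 314.6720915230652, 'cy': 196.53670670371127, 'view': [[0.0115, -0.9999, -0.0104, -0.0453], [0.9935, 0.0102, 0.1131, -0.5895], [-0.1129, -0.0116, 0.9935, -1.0655], [0.0, 0.0, 0.0, 1.0]]}
{'time': 0.1, 'joint_positions': array([-1.12958125,  0.33280266, -0.0646844 ,  1.46087625,  0.02163269,
        1.34991686, -0.08850427]), 'joint_vel': array([ 1.71107024e-03, -3.29618285e-03,  1.85680249e-06, -1.99972171e-03,
       -1.58135813e-03, -1.33408209e-04,  3.19803690e-04]), 'joint_torque': array([ 1.42558896e-03, -6.24541640e+01,  2.45430594e-02, -3.90715134e+01,
       -6.15013763e-02,  3.65304819e-02,  1.36991403e-04]), 'ee_pos': array([0.27946335, 0.55863632, 0.2218282 ]), 'eef_rot': array([ 2.29830575e-01,  9.73230435e-01, -6.45438966e-04, -1.02267477e-04]), 'ft_force': array([-0.05725102, -0.83029957,  0.20161426]), 'torque': array([-0.01097143, -0.05619824, -0.02719256]), 'grip_force': 0.0, 'width': 0.08684178377138031}
```

View pics/scene0.png

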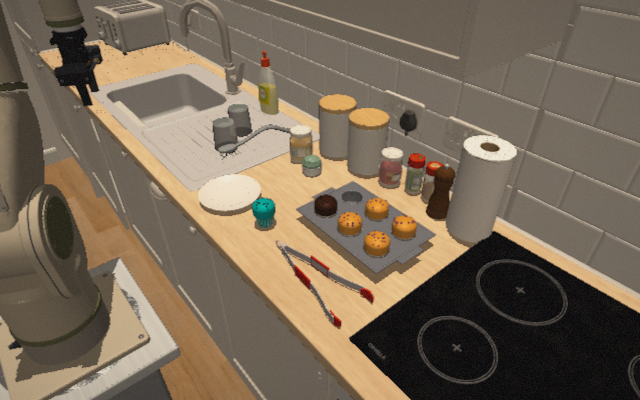

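View pics/top0.png

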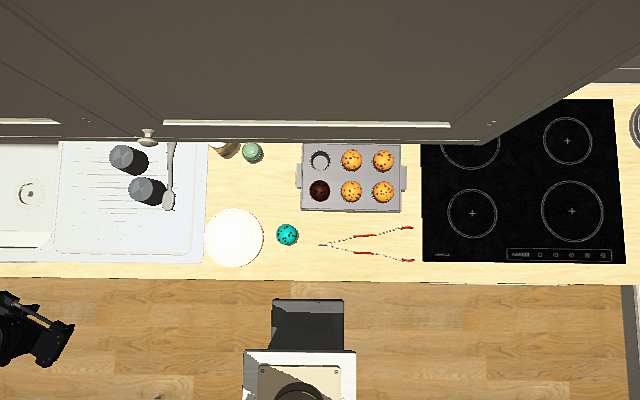

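The scene shows the tin at about (365,225) and the tongs at (280,243) to (370,297)/(337,322). In the top view the hinge is near (322,245) and the tips near (411,229) and (411,260).

Muffin candidates in the top view are dark brown at (319,190) in the front-left cup, and turquoise at (287,235) on the worktop. The dark brown one in the front row fits the description. The turquoise one is the look-alike to leave alone.

```bash
cat > h.py <<'E'
import numpy as np,cv2
from bench import r
from scipy.spatial.transform import Rotation as R
def ray(n,u,v,z):
    p=r.camera_params(n);V=np.array(p['view']);c=-V[:3,:3].T@V[:3,3]
    d=V[:3,:3].T@np.array([(u-p['cx'])/p['fx'],-(v-p['cy'])/p['fy'],-1])
    return c+d*(z-c[2])/d[2]
def proj(n,P):
    p=r.camera_params(n);V=np.array(p['view']);q=V[:3,:3]@P+V[:3,3]
    return p['cx']+p['fx']*q[0]/-q[2],p['cy']-p['fy']*q[1]/-q[2]
def blobs(m,amin=8):
    n,l,s,c=cv2.connectedComponentsWithStats(m.astype(np.uint8))
    return [(s[i],c[i],l==i) for i in range(1,n) if s[i,4]>=amin]
def hsv(im): return cv2.cvtColor(im,cv2.COLOR_RGB2HSV).astype(int)
E
python3 - <<'E'
from h import *
np.set_printoptions(precision=4,suppress=True)
im={n:cv2.imread(f'pics/{n}0.png')[:,:,::-1].copy() for n in('top','scene')}
for n in im:
    h=hsv(im[n]);H,S,V=h[...,0],h[...,1],h[...,2]
    roi=np.zeros(H.shape,bool)
    if n=='top': roi[135:275,200:422]=1
    else: roi[150:340,190:440]=1
    for nm,m,z in(('red',((H<6)|(H>172))&(S>160)&(V>60),.0145),('dark',(V<75)&(S>60),.05),('turq',(H>80)&(H<95)&(S>120),.045),('white',(V>195)&(S<40),.018),('gold',(H>8)&(H<22)&(S>160),.05),('tin',(S<45)&(V>80)&(V<185),.032),('steel',(S<50)&(V<240),.0145)):
        for s,c,_ in blobs(m&roi,15):
            print(n,nm,s,c,ray(n,*c,z)[:2])
cv2.imwrite('pics/crop.png',np.vstack([cv2.resize(im['top'][140:275,205:425,::-1],(660,405),interpolation=cv2.INTER_CUBIC)]))
E
```

```text
top red [401 226  12   3  18] [406.8889 227.1111] [ 0.5059 -0.3064]
top red [354 234  19   3  26] [363.3846 235.3077] [ 0.4808 -0.1807]
top red [354 252  20   3  32] [362.5938 252.6562] [ 0.4312 -0.1783]
top red [403 259  12   3  17] [408.4118 259.8824] [ 0.4123 -0.3093]
top dark [200 141  23   1  23] [211. 141.] [0.7464 0.2622]
top dark [310 180  20  21 288] [319.4757 190.0139] [ 0.6068 -0.0525]
top turq [276 224  21  21 303] [286.2211 234.0363] [0.4815 0.0399]
top white [ 200  142   63  126 3514] [226.2809 226.3122] [0.5022 0.2164]
top white [331 143  16   1  16] [338.5 143. ] [ 0.752  -0.1075]
top white [314 156  13  13  34] [320.3235 160.3824] [ 0.6991 -0.0541]
top white [308 161   9  10  17] [311.2941 166.5294] [ 0.6805 -0.0278]
top white [296 166   5  21  60] [298.6    178.8333] [0.6435 0.009 ]
top white [302 169  58  40 614] [320.7231 195.5863] [ 0.5947 -0.0563]
top gold [342 150  20  21 257] [351.6265 159.93  ] [ 0.6945 -0.1436]
top gold [373 151  21  20 241] [383.2075 160.8589] [ 0.6927 -0.2337]
top gold [313 181  13   9  29] [318.4828 185.5172] [ 0.6197 -0.0496]
top gold [3
[... 4482 characters left out ...]
 7   9  16] [197.625 274.75 ] [ 0.2605 -0.0304]
scene steel [329 271  33  20 161] [344.3851 281.2236] [ 0.4942 -0.2492]
scene steel [ 352  273   88   67 1353] [407.8596 316.4435] [ 0.528  -0.3978]
scene steel [200 277   9   7  18] [203.5556 280.1111] [ 0.263  -0.0528]
scene steel [311 285  22  37 104] [321.8077 302.7115] [ 0.4195 -0.2631]
scene steel [226 297  13   7  23] [231.6957 299.8696] [ 0.2818 -0.1391]
scene steel [251 300   5  12  24] [253.375  305.9167] [ 0.3076 -0.1808]
scene steel [247 313   5   8  15] [248.2667 316.2   ] [ 0.2858 -0.196 ]
scene steel [435 324   5   7  16] [437.0625 326.875 ] [ 0.5524 -0.4502]
scene steel [246 327   9   6  19] [249.7895 329.1053] [ 0.2717 -0.2239]
```

View pics/crop.png

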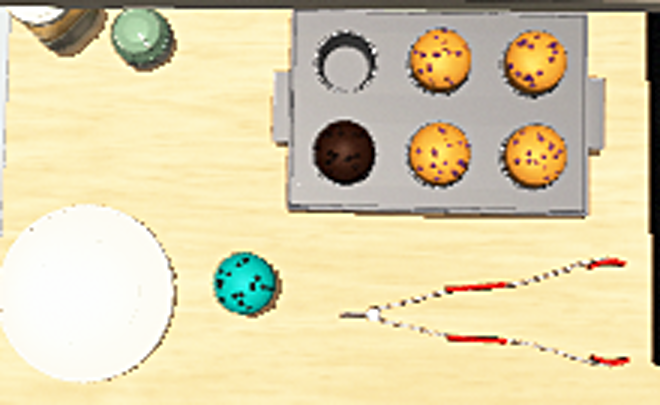

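The crop shows the dark brown muffin at crop (344,152), which is top (319,190). It sits in the front-left cup, so it is confirmed as the target. The turquoise one stands alone at crop (245,284). The tongs point towards -y, with the grips at crop (475,287)/(475,339). All the positions fit the given sizes: grips to tips measure 128 mm and the muffin pitch is 90 mm.

```bash
cat >> h.py <<'E'
def go(x,y,z,ya):
    "shift(cm)+rotvec for TCP target in world, tool down, tool y axis at world angle ya (deg)"
    s=r.read_state();R0=R.from_quat(s['eef_rot']);a=np.radians(ya)
    Y=np.array([np.cos(a),np.sin(a),0]);Z=np.array([0,0,-1.]);Rt=R.from_matrix(np.c_[np.cross(Y,Z),Y,Z])
    return np.round(np.r_[R0.inv().apply(np.array([x,y,z])-s['ee_pos'])*100,(R0.inv()*Rt).as_rotvec()],3)
E
python3 - <<'E'
from h import *
np.set_printoptions(precision=4,suppress=True)
print(go(.4575,-.178,.14,1.4))
im=cv2.imread('pics/top0.png')[:,:,::-1].copy();h=hsv(im)
m=(h[...,2]>195)&(h[...,1]<40);m[:, :209]=0;m[:,270:]=0;m[:200]=0
s,c,b=max(blobs(m),key=lambda q:q[0][4]);pts=np.argwhere(b)[:,::-1].astype(np.float32)
(cc,rad)=cv2.minEnclosingCircle(pts);print(s,cc,rad,ray('top',*cc,.018),rad*1.05/382)
V=np.array(r.camera_params('top')['view']);print(-V[:3,:3].T@V[:3,3])
E
```

```text
[-48.876 -57.906   8.263  -0.001   0.001   1.083]
[ 209  208   54   60 2610] (232.57142639160156, 237.42857360839844) 29.8079833984375 [0.4704 0.197  0.018 ] 0.08193293866062663
[ 0.4659 -0.0517  1.1247]
```

>>> {"fn": "carry_out", "kwargs": {
  "steps": [
    [[-25,-26,4,0,0,0.5],[-25,-26,4,0,0,0.5],[-25,-26,4,0,0,0.5],[-25,-26,4,0,0,0.5],[-25,-26,4,0,0,0.5],[-25,-26,4,0,0,0.5],[-25,-26,4,0,0,0.5],[-48.9,-57.9,8.2,0,0,1.083],[-48.9,-57.9,8.2,0,0,1.083],[-48.9,-57.9,8.2,0,0,1.083],[-48.9,-57.9,8.2,0,0,1.083],[-48.9,-57.9,8.2,0,0,1.083],[-48.9,-57.9,8.2,0,0,1.083],[-48.9,-57.9,8.2,0,0,1.083],[-48.9,-57.9,8.2,0,0,1.083],[-48.9,-57.9,8.2,0,0,1.083],[-48.9,-57.9,8.2,0,0,1.083],[-48.9,-57.9,8.2,0,0,1.083],[-48.9,-57.9,8.2,0,0,1.083],[-48.9,-57.9,8.2,0,0,1.083]]
  ],
  "hand": -1
}}

```text
time: 1.77
ee_pos: [0.4572, -0.1817, 0.1401]
eef_rot: [0.701, 0.714, -0.001, 0.0]
ft_force: [0.1, 0.8, -0.8]
width: 0.0868
grip_force: 0.0
```

```bash
python3 - <<'E'
from h import *
np.set_printoptions(precision=4,suppress=True)
a,b=r.camera('scene'),r.camera('top')
i=np.vstack([cv2.resize(a[170:340,200:440],(600,425)),])
cv2.imwrite('pics/a1.png',i[:,:,::-1])
s=r.read_state();print(s['ee_pos'],s['joint_positions'],go(.4565,-.179,.003,1.4),go(.4565,-.179,.04,1.4))
E
```

```text
[ 0.4575 -0.1776  0.1401] [-0.3887  0.1053  0.7118  1.9439 -0.0759  1.1201  0.3764] [-0.14  -0.091 13.711 -0.001 -0.    -0.002] [-0.14  -0.095 10.011 -0.001 -0.    -0.002]
```

View pics/a1.png

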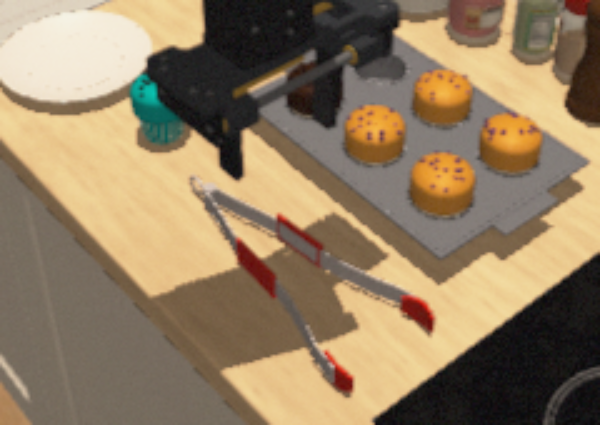

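The picture shows the gripper hovering above the tongs, which lie undisturbed with the grips at crop (257,267) and (300,240). I'm descending.

>>> {"fn": "carry_out", "kwargs": {
  "steps": [
    [[-0.1,-0.1,4,0,0,0],[-0.1,-0.1,8,0,0,0],[-0.1,-0.1,11,0,0,0],[-0.1,-0.1,12.5,0,0,0],[-0.1,-0.1,13.2,0,0,0],[-0.1,-0.1,13.6,0,0,0],[-0.1,-0.1,13.6,0,0,0],[-0.1,-0.1,13.6,0,0,0],[-0.1,-0.1,13.6,0,0,0]]
  ]
}}

```text
time: 2.62
ee_pos: [0.4579, -0.1784, 0.0057]
eef_rot: [0.698, 0.716, 0.001, 0.001]
ft_force: [0.1, -0.0, 0.5]
width: 0.0872
grip_force: 0.0
```

>>> {"fn": "carry_out", "kwargs": {
  "steps": [
    [[0,0,0,0,0,0],[0,0,0,0,0,0],[0,0,0,0,0,0],[0,0,0,0,0,0],[0,0,0,0,0,0],[0,0,0,0,0,0],[0,0,0,0,0,0],[0,0,0,0,0,0],[0,0,0,0,0,0],[0,0,0,0,0,0]]
  ],
  "hand": -0.15,
  "squeeze": 15
}}

```text
time: 3.45
ee_pos: [0.4569, -0.1787, 0.0045]
eef_rot: [0.699, 0.716, -0.0, -0.0]
ft_force: [-0.5, -0.6, 2.4]
width: 0.0502
grip_force: 5.6
```

>>> {"fn": "carry_out", "kwargs": {
  "steps": [
    [[0,0,0,0,0,0],[0,0,0,0,0,0],[0,0,0,0,0,0],[0,0,-0.5,0,0,0],[0,0,-1.5,0,0,0],[0,0,-3,0,0,0],[0,0,-5,0,0,0],[0,0,-7,0,0,0],[0,0,-9,0,0,0],[0,0,-10.5,0,0,0],[0,0,-11.5,0,0,0],[0,0,-12,0,0,0],[0,0,-12,0,0,0],[0,0,-12,0,0,0],[0,0,-12,0,0,0]]
  ],
  "hand": -0.08
}}

```text
time: 4.7
ee_pos: [0.4564, -0.1784, 0.1237]
eef_rot: [0.699, 0.716, -0.0, -0.001]
ft_force: [0.8, -0.4, -1.4]
width: 0.0471
grip_force: 5.3
```

```bash
python3 - <<'E'
from h import *
np.set_printoptions(precision=4,suppress=True)
a,b=r.camera('scene'),r.camera('top')
i=np.hstack([cv2.resize(a[130:330,200:440],(400,333)),cv2.resize(b[170:280,280:430],(400,293)[:2]) if 0 else cv2.resize(b[150:275,280:430],(400,333))])
cv2.imwrite('pics/a2.png',i[:,:,::-1]);cv2.imwrite('pics/top2.png',b[:,:,::-1]);cv2.imwrite('pics/scene2.png',a[:,:,::-1])
s=r.read_state();print(s['ee_pos'],s['joint_positions'],s['width'],s['grip_force'],s['torque'])
E
```

```text
[ 0.4564 -0.1785  0.1237] [-0.3935  0.1286  0.7258  1.9637 -0.0959  1.0848  0.3971] 0.04716056072651897 5.345528153075065 [-0.1033  0.0539 -0.0182]
```

View pics/a2.png

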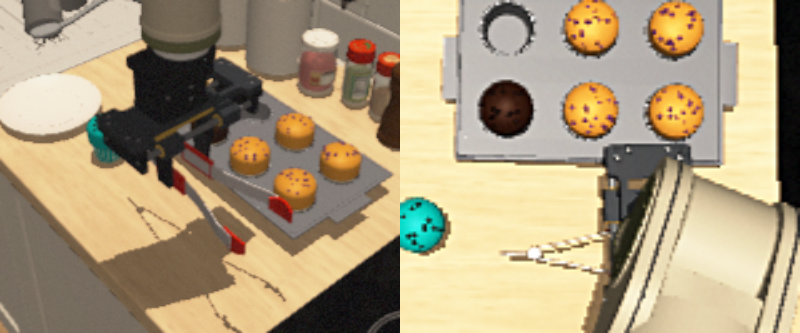

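The picture shows the tongs held level in the fingers, with the tips in scene crop at (280,208) and (237,243). They are half closed and clear of the worktop. Next I work out the turn to heading +x in front of the muffin.

```bash
python3 - <<'E'
from h import *
np.set_printoptions(precision=4,suppress=True)
a=cv2.imread('pics/scene2.png')[:,:,::-1].copy();h=hsv(a);m=((h[...,0]<6)|(h[...,0]>172))&(h[...,1]>160)&(h[...,2]>60);m[:190]=0
for s,c,_ in blobs(m,15): print(s,c,ray('scene',*c,.132))
print(go(.478,-.051,.13,89))
E
```

```text
[311 216  17  13  49] [319.     222.0204] [ 0.4892 -0.1705  0.132 ]
[304 232   7  15  71] [307.     238.8592] [ 0.4376 -0.1954  0.132 ]
[362 248  14  15 127] [368.2126 254.3386] [ 0.5    -0.3045  0.132 ]
[334 266  13  17  87] [341.5172 275.8966] [ 0.4237 -0.3133  0.132 ]
[12.698  2.462 -0.631 -0.001 -0.001 -1.529]
```

>>> {"fn": "carry_out", "kwargs": {
  "steps": [
    [[0.3,0,-0.2,0,0,-0.04],[1,0.2,-0.4,0,0,-0.12],[2,0.4,-0.6,0,0,-0.21],[2.8,0.6,-0.6,0,0,-0.3],[3.6,0.7,-0.6,0,0,-0.39],[4.4,0.9,-0.6,0,0,-0.48],[5.2,1,-0.6,0,0,-0.57],[6,1.2,-0.6,0,0,-0.66],[6.7,1.3,-0.6,0,0,-0.75],[7.4,1.5,-0.6,0,0,-0.84],[8.1,1.6,-0.6,0,0,-0.93],[8.8,1.8,-0.6,0,0,-1.02],[9.5,1.9,-0.6,0,0,-1.11],[10.2,2,-0.6,0,0,-1.2],[10.9,2.2,-0.6,0,0,-1.29],[11.6,2.3,-0.6,0,0,-1.37],[12.2,2.4,-0.6,0,0,-1.44],[12.5,2.5,-0.6,0,0,-1.49],[12.7,2.5,-0.6,0,0,-1.52],[12.7,2.5,-0.6,0,0,-1.53]]
  ]
}}

```text
time: 6.47
ee_pos: [0.4786, -0.0506, 0.1299]
eef_rot: [0.007, 1.0, -0.0, -0.001]
ft_force: [-0.0, 0.5, -0.3]
width: 0.047
grip_force: 5.3
```

```bash
python3 - <<'E'
from h import *
np.set_printoptions(precision=4,suppress=True)
for _ in range(4): r.camera('top')
a,b=r.camera('scene'),r.camera('top')
s=r.read_state();print(s['ee_pos'],s['eef_rot'],s['joint_positions'],s['width'],s['grip_force'])
i=np.hstack([cv2.resize(a[130:330,200:440],(400,333)),cv2.resize(b[150:275,260:410],(400,333))])
cv2.imwrite('pics/a3.png',i[:,:,::-1])
for n,im in(('scene',a),('top',b)):
    h=hsv(im);m=((h[...,0]<6)|(h[...,0]>172))&(h[...,1]>160)&(h[...,2]>50);m[:135]=0;m[:,:260]=0;m[:,410:]=0
    for q,c,_ in blobs(m,6): print(n,q,c,ray(n,*c,s['ee_pos'][2]+.0085))
print(go(.478,-.051,.13,89))
E
```

```text
[ 0.4788 -0.0513  0.1304] [ 0.009   1.     -0.     -0.0001] [-0.4759  0.087   0.5151  1.9698 -0.0481  1.0967  1.6124] 0.04734514323033401 5.34568171837293
scene [408 157   2   8  10] [408.8 160.9] [ 0.8064 -0.1374  0.1389]
scene [316 163   7   7  27] [319.9259 165.3333] [ 0.624  -0.0113  0.1389]
scene [338 177   4   8  16] [340.125 180.25 ] [ 0.6187 -0.0914  0.1389]
scene [267 186  11   6  30] [272.0333 188.1667] [ 0.4785 -0.0156  0.1389]
scene [294 194   5   7  23] [296.1739 196.9565] [ 0.5003 -0.0778  0.1389]
scene [277 196   9  12  72] [281.0278 201.75  ] [ 0.4643 -0.0705  0.1389]
top [305 178   2  14  18] [305.5    184.1111] [ 0.6103 -0.0158  0.1389]
top [334 179   3  14  22] [335.     185.0455] [ 0.6086 -0.0928  0.1389]
[ 0.082  0.028  0.043 -0.    -0.    -0.   ]
```

View pics/a3.png

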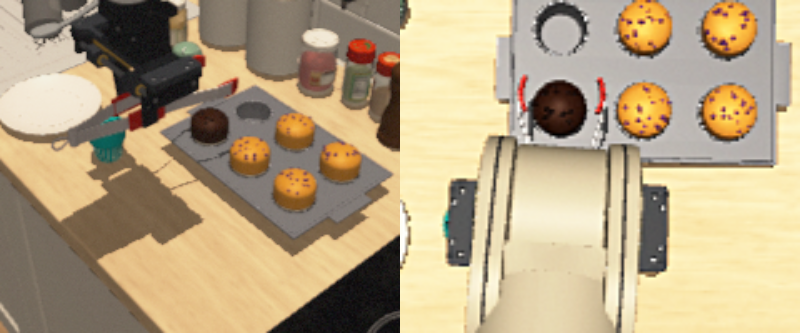

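The top crop shows the two red tips at (522,95) and (601,95), straddling the dark muffin at (559,108). The scene crop shows the tongs about level above the tin. I check the pitch from the tip outline before going down.

```bash
python3 - <<'E'
from h import *
np.set_printoptions(precision=1,suppress=True)
a=r.camera('scene');s=r.read_state();z0=s['ee_pos'][2]-.0045;print(s['ee_pos'])
for y in(-.0135,-.093):
    for x in(.592,.622):
        for z in(0,.026): print(y,x,z,np.array(proj('scene',np.array([x,y,z0+z]))))
cv2.imwrite('pics/a4.png',cv2.resize(a[140:220,250:370,::-1],(780,520),interpolation=cv2.INTER_CUBIC))
E
```

```text
[ 0.5 -0.1  0.1]
-0.0135 0.592 0 [310.4 174.8]
-0.0135 0.592 0.026 [310.2 165.7]
-0.0135 0.622 0 [319.9 170.4]
-0.0135 0.622 0.026 [319.9 161.4]
-0.093 0.592 0 [331.8 189.4]
-0.093 0.592 0.026 [332.  180.1]
-0.093 0.622 0 [341.5 184.6]
-0.093 0.622 0.026 [341.8 175.4]
```

View pics/a4.png

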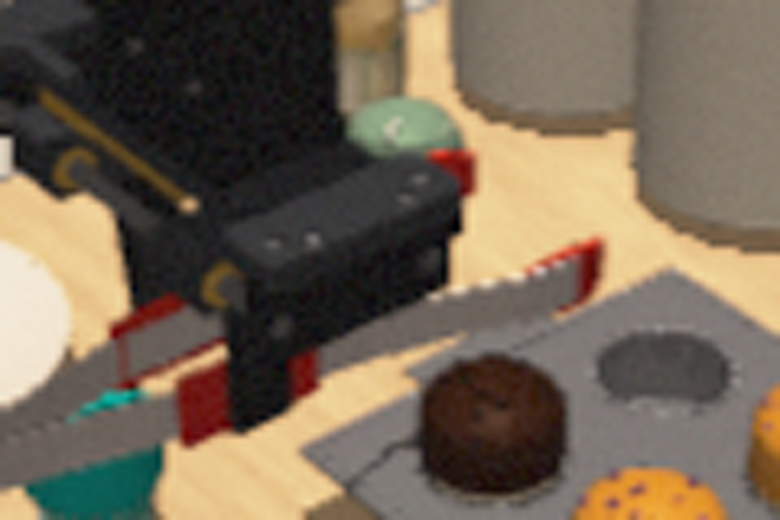

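The tip end sits at (342.8,177–185) against a predicted (341.7,175–185), so the tongs are level to about 2 mm. I'm descending around the muffin.

>>> {"fn": "carry_out", "kwargs": {
  "steps": [
    [[0,0,0.5,0,0,0],[0,0,1.5,0,0,0],[0,0,3,0,0,0],[0,0,4.5,0,0,0],[0,0,6,0,0,0],[0,0,7,0,0,0],[0,0,7.8,0,0,0],[0,0,8.4,0,0,0],[0,0,8.8,0,0,0],[0,0,8.8,0,0,0],[0,0,8.8,0,0,0],[0,0,8.8,0,0,0]]
  ]
}}

```text
time: 7.82
ee_pos: [0.4793, -0.0511, 0.043]
eef_rot: [0.008, 1.0, 0.0, 0.0]
ft_force: [0.1, -0.1, -1.3]
width: 0.0471
grip_force: 5.3
```

```bash
python3 - <<'E'
from h import *
a,b=r.camera('scene'),r.camera('top')
s=r.read_state();print(s['ee_pos'],s['width'],s['grip_force'],s['ft_force'])
cv2.imwrite('pics/a5.png',np.hstack([cv2.resize(a[160:260,270:390],(400,333)),cv2.resize(b[150:225,285:375],(400,333))])[:,:,::-1])
E
```

```text
[ 0.47929784 -0.05098837  0.04304835] 0.047461752576368324 5.345649227742797 [-0.18726744 -0.08097752 -1.350417  ]
```

View pics/a5.png

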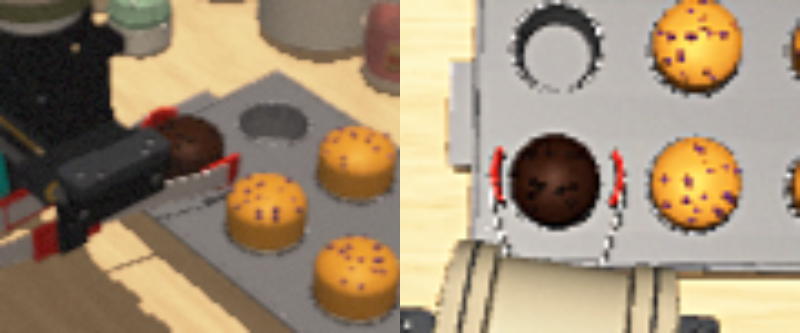

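The top crop shows the tips at (497,175) and (617,177) straddling the muffin at (556,181), clear of the neighbour. They are about 3 mm too far ahead, so I move back 3 mm and squeeze.

>>> {"fn": "carry_out", "kwargs": {
  "steps": [
    [[0.3,0,0.1,0,0,0],[0.3,0,0.1,0,0,0],[0.3,0,0.1,0,0,0],[0.3,0,0.1,0,0,0]]
  ]
}}

```text
time: 8.25
ee_pos: [0.4759, -0.0509, 0.0416]
eef_rot: [0.008, 1.0, 0.0, 0.0]
ft_force: [-0.1, 0.2, -0.7]
width: 0.0474
grip_force: 5.3
```

>>> {"fn": "carry_out", "kwargs": {
  "steps": [
    [[0,0,0,0,0,0],[0,0,0,0,0,0],[0,0,0,0,0,0],[0,0,0,0,0,0],[0,0,0,0,0,0],[0,0,0,0,0,0],[0,0,0,0,0,0],[0,0,0,0,0,0],[0,0,0,0,0,0],[0,0,0,0,0,0]]
  ],
  "hand": 1,
  "squeeze": 28
}}

```text
time: 9.08
ee_pos: [0.4759, -0.051, 0.0416]
eef_rot: [0.008, 1.0, 0.0, 0.0]
ft_force: [0.8, 0.4, -0.4]
width: 0.0397
grip_force: 28.0
```

>>> {"fn": "carry_out", "kwargs": {
  "steps": [
    [[0,0,-0.2,0,0,0],[0,0,-0.6,0,0,0],[0,0,-1.2,0,0,0],[0,0,-2,0,0,0],[0,0,-2.9,0,0,0],[0,0,-3.8,0,0,0],[0,0,-4.8,0,0,0],[0,0,-5.8,0,0,0],[0,0,-6.8,0,0,0],[0,0,-7.8,0,0,0],[0,0,-8.8,0,0,0],[0,0,-9.7,0,0,0],[0,0,-10.4,0,0,0],[0,0,-11,0,0,0],[0,0,-11.3,0,0,0],[0,0,-11.5,0,0,0],[0,0,-11.5,0,0,0],[0,0,-11.5,0,0,0]]
  ]
}}

```text
time: 10.58
ee_pos: [0.4757, -0.051, 0.1562]
eef_rot: [0.008, 1.0, -0.0, -0.0]
ft_force: [-0.6, -0.0, -1.2]
width: 0.0398
grip_force: 28.0
```

```bash
python3 - <<'E'
from h import *
np.set_printoptions(precision=3,suppress=True)
a,b=r.camera('scene'),r.camera('top')
s=r.read_state();print(s['ee_pos'],s['width'],s['grip_force'],s['ft_force'],s['joint_positions'])
cv2.imwrite('pics/a6.png',np.hstack([cv2.resize(a[110:260,200:380],(400,333)),cv2.resize(b[150:270,200:344],(400,333))])[:,:,::-1])
# bite over plate centre + (0.025,0): heading 45
P=np.array([.4704+.025,.196-.005])
for th in(30,45):
    q=P-.13*np.array([np.cos(np.radians(th)),np.sin(np.radians(th))]);print(th,q,np.hypot(*q),go(q[0],q[1],.155,th+90))
E
```

```text
[ 0.476 -0.051  0.156] 0.04018015605498383 27.999706333775976 [ 1.303  0.689 -1.853] [-0.485  0.048  0.515  1.947 -0.026  1.154  1.594]
30 [0.383 0.126] 0.40301938401390713 [ 9.576 17.539  0.116  0.    -0.001 -0.54 ]
45 [0.403 0.099] 0.41546245967875844 [ 7.465 14.882  0.115  0.    -0.001 -0.802]
```

View pics/a6.png

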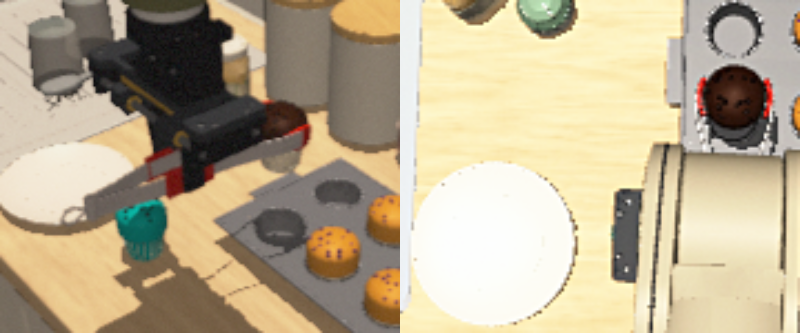

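The scene crop shows the muffin held upright in the tips at (283,135), with its cup empty at (280,225) and the other muffins undisturbed. Next I move over the plate with the heading turned to 45°.

>>> {"fn": "carry_out", "kwargs": {
  "steps": [
    [[0.1,0.2,0,0,0,-0.01],[0.4,0.7,0,0,0,-0.04],[0.8,1.5,0,0,0,-0.08],[1.3,2.5,0,0,0,-0.13],[1.8,3.5,0,0,0,-0.19],[2.3,4.6,0,0,0,-0.25],[2.9,5.7,0,0,0,-0.31],[3.4,6.8,0,0,0,-0.37],[4,7.9,0,0,0,-0.43],[4.5,9,0,0,0,-0.49],[5,10.1,0,0,0,-0.55],[5.6,11.2,0,0,0,-0.61],[6.1,12.2,0,0,0,-0.66],[6.6,13.1,0,0,0,-0.71],[7,13.9,0,0,0,-0.75],[7.3,14.5,0,0,0,-0.78],[7.5,14.9,0,0,0,-0.8],[7.5,14.9,0,0,0,-0.8],[7.5,14.9,0,0,0,-0.8],[7.5,14.9,0,0,0,-0.8]]
  ]
}}

```text
time: 12.35
ee_pos: [0.4036, 0.0988, 0.1565]
eef_rot: [-0.381, 0.925, -0.0, 0.0]
ft_force: [0.3, -0.7, -1.2]
width: 0.0395
grip_force: 28.0
```

```bash
python3 - <<'E'
from h import *
np.set_printoptions(precision=3,suppress=True)
for _ in range(3): r.camera('top')
a,b=r.camera('scene'),r.camera('top')
s=r.read_state();print(s['time'],s['ee_pos'],s['eef_rot'],s['width'],s['grip_force'],s['joint_positions'],s['joint_vel'])
cv2.imwrite('pics/a7.png',np.hstack([cv2.resize(a[110:260,160:340],(400,333)),cv2.resize(b[150:270,190:334],(400,333))])[:,:,::-1])
for n,im in(('top',b),('scene',a)):
    h=hsv(im);m=(h[...,2]<75)&(h[...,1]>60);m[:120]=0;m[:,:200]=0;m[:,300:]=0;m[260:]=0
    for q,c,_ in blobs(m,40): print(n,q,c,ray(n,*c,s['ee_pos'][2]+.012))
E
```

```text
12.6 [0.403 0.099 0.157] [-0.381  0.924  0.    -0.   ] 0.03969634297127785 27.99978850704065 [-0.681 -0.103  0.315  2.079  0.035  1.161  1.972] [-0.001 -0.    -0.001  0.002  0.001  0.    -0.001]
top [211 216  24  23 374] [222.198 227.091] [0.495 0.19  0.169]
top [240 239  25  21 179] [248.955 251.788] [0.435 0.121 0.169]
top [257 244  17  16  51] [265.02 252.51] [0.434 0.081 0.169]
```

View pics/a7.png

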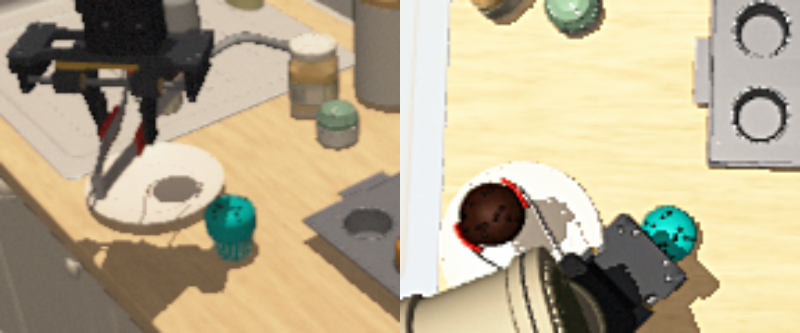

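The top crop shows the muffin at (490,213) in the tips, wholly inside the plate. It measures (0.495, 0.190) against a plate centre of (0.470, 0.197), so the offset of 26 mm plus the 29 mm radius stays under 85 mm. Its underside is at about z = 0.117, roughly 10 cm above the plate. The arm is still and the grip holds at 28 N.

```bash
python3 -c "
from bench import r
print(r.close_job())"
```

```text
the job is handed in; nothing more can be done
None
```

The job is handed in: the tongs are holding the chocolate muffin still and upright, about 10 cm above the white plate and wholly over it; I did not see the gripper touch any muffin or anything else get moved.

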